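# Park the plunger and level the board holder

### The arm

A 6-joint arm with a two-finger parallel gripper is mounted at the origin on the work surface. World frame = base frame: x ahead of the robot, y to its left, z up, the work surface at z = 0. Lengths are in m, angles in rad, forces in N, time in s.
With the tool pointing down it reaches from about 0.25 to 0.725 m from the base axis. Payload 9.7 kg.
Tool frame: the origin (TCP) lies between the finger pads; the fingertips stand env.tips_ahead ahead of it and the grasp point (between the pads) lies 8 mm behind it (env.tips_ahead is the distance from the TCP to the fingertips, in m); z points along the fingers, y is the line along which they close (so a half turn about z gives the same grasp; the last joint's range is limited). The gripper opens to 85 mm and grips with 20 to 120 N. Pads are 22 mm wide; open, the fingers measure 114 mm over their backs; the gripper's body (76 mm by 85 mm) begins 54 mm behind the grasp point. The pads swing forward as they close: fully open they stand 13 mm farther back than shut.
Start: joints at [-1.336, 0.087, 0.176, 1.66, 0, 1.571], TCP at [0.128, -0.535, 0.242] pointing down, gripper open.
Joint ranges: [-3.13, 3.13], [-0.85, 1.81], [-1.15, 1.24], [-2.2, 2.28], [-1.44, 1.52], [-3.14, 3.14]. Speed limits (rad/s): [2.22, 2.22, 2.57, 3.14, 3.14, 3.14].

### API

Orientations are given as [roll, pitch, yaw] about the fixed x, y, z axes, in that order (R = Rz(yaw) Ry(pitch) Rx(roll)).
In Python, from plant import env gives the robot as it stands.
- The arm moves only by the tool servo_tool, never from a script. Its argument "rows" is a list that holds one entry, the list of rows, each a list of 5 numbers: the shift along the tool's x, y, z in cm, then the turn about the tool's z in rad, then the gripper's target within -1 to 1 (fully open at 1, half-way at 0, shut at -1). In form: [[[x, y, z, turn, grip], ...]]. A call has 1 to 20 rows; each row is the pose to reach, as a shift and turn from the pose commanded when the call began, along the tool's axes at that moment; what a row does not reach only later rows make up. A row lasts 1/10 s, in which the tool goes at most 50 mm and 8.59 degrees, less where a joint would pass 70% of its speed; a pose out of reach is approached as far as the arm can. A call with a gripper value outside its range is refused whole. The fingers move at their own pace and stop on an object; "force" is the grip in N (left out, the last holds). Time passes only in rows, so rows that repeat a pose let the fingers close. It gives the time, the measured TCP pose, the force, the opening and the grip force at its end, in the units of the state.
- env.get_state(): the state, without advancing time (a new reading comes with each control period).
- env.camera(name): name is "scene" or "top" or "wrist"; returns a dict with "frame" (400x640x3 uint8, red, green, blue), "range_z" (400x640 float32, m along the optical axis (not along the pixel's ray), 0 where there is no reading), "mtx" (3x3 intrinsics, pixels), "xyz" and "attitude" of the camera in the world. Camera axes: x right, y up, looking along -z (the intrinsics and any distortion apply to the point x, -y, -z); pixel columns grow to the right and rows downward; lengths in m; the calibration is good to about 2 mm. A picture is of the moment at which its call begins.
- env.close_job(): hands the job in; it is judged then, once.
The state is a dict: "time": time; "joint_positions": joint angles; "joint_vel": joint speeds; "joint_efforts": joint torques, N m; "position": TCP position; "orientation": TCP orientation; "contact_force": force on the tool from outside, world axes, zero at the start; "moment": the same for the moment, N m; "opening": finger opening in m; "gripper_force": force on a finger pad.
Only numpy, scipy, OpenCV 4.12 (cv2) and the standard library are available. Lean on these libraries where they do the work, as an engineer would, in place of code of your own. Each camera call takes 0.05 s, during which the arm holds its last target. There are 200 camera calls.

### The job

The tilting board holder is locked at a slant by its sprung plunger. Pull the blue wing knob out, twist it clockwise and let it down into the rest notch so that it stays retracted when released; then push the yellow tab down until the tray lies level on its stop, leaving the plunger parked. Do not touch the circuit board and do not disturb the things around the holder.

Things in the scene. Friction and masses are not known exactly. Their poses are not given: they have to be found in the camera images.
- holder: Black tilting board holder fixed to the bench, base 170 x 240 x 12 mm, its longer side along its y. Origin on the bench under the trunnion, z up. The trunnion (tray axis) runs along its y, 80 mm above the bench. The plunger stands at its y = +50 mm and leans 35 degrees from vertical towards the holder's -x.
- knob_grip (a point): Grip point of the blue wing knob at the upper end of the plunger: on its axis, 13 mm below the knob's top. The wing is 34 mm long (this point's x), 12 mm thick (its y) and 30 mm tall; its z is the plunger's axis, pointing out of the holder, the direction to pull. The wing's lower edge is 17 mm below this point, with a 10 mm stem under it, and the steel collar's highest part (36 mm across) 25 mm below it when the plunger is in.
- plunger (a joint): How far the plunger is pulled out, 0 to 0.013 m. A spring pulls it in: 5 N at 0, 12 N at full pull. At 0 its nose locks the tray; beyond 0.005 the tray is free. The knob's brass cross pin stands in a deep slot of the collar; the knob can be twisted only while it is out more than 0.011 (pin above the collar's rim). With the pin in the rest notch the plunger stays at about 0.007.
- knob (a joint): Twist of the knob, 0 at the start with the pin in the deep slot, growing clockwise as seen looking down on the knob from its outer end. The rest notch lies clockwise; its place differs each time: when pulled out, the pin meets a tall wall at the far side of the notch at a twist between 0.95 and 1.4 rad, and the pin is over the middle of the notch when turned back about 0.1 rad from that stop. It is a firm stop: 0.3 N m is plenty.
- tray_tab (a point): Centre of the top face of the yellow push tab, 26 mm (x) by 50 mm (y), 8 mm thick, at the tray's far (+x) edge, which is raised at the start. It lies 76 mm from the trunnion axis (and 11 mm above it when level).
- tray (a joint): Tilt of the aluminium tray about the trunnion, rad: about 0.50 when locked, 0 when level on its stop. Growing raises the far edge. Once freed the tray is balanced and stiff: it stays where it is left and takes about 4 N on the tab to move.
- board: Green circuit board with components, 110 x 104 mm, up to 14 mm tall, fixed on the tray. Origin at the middle of its underside. Not to be touched.
- reel: Grey reel standing on end beside the holder, 54 mm across, 40 mm high; origin under its centre.
- tin: Small brass-coloured tin with a white lid, 52 mm across, 35 mm high; origin under its centre.
- driver: Screwdriver with blue handle lying beyond the holder, 160 mm long, under 35 mm high; origin under its middle.
- helper: Black third-hand stand with steel arms and a magnifier, about 100 mm high, base 46 x 60 mm; origin under its base.

How it is judged:
On the way:
1. the plunger is parked in its rest notch, let go, with the tray still at its slant (value of joint plunger between 0.0055 and 0.0085 m and value of joint knob above 0.6 rad and contact force between knob and the fingers below 0.3 N and contact force between knob and the arm below 0.3 N and value of joint tray above 0.3 rad), for 0.2 s.
At the end, for the whole second after the job is handed in: The plunger rests in its notch (5.5 to 8.5 mm out, twisted more than 0.6 rad) and the tray lies level on its stop (within 0.03 rad) (value of joint plunger between 0.0055 and 0.0085 m and value of joint knob above 0.6 rad and value of joint tray below 0.03 rad); the robot touches nothing.
It fails at once if the robot touches the circuit board (contact force between board and the arm above 1 N or contact force between board and the fingers above 1 N).
It fails at once if a thing beside the holder is shifted by more than 20 mm (distance of any of reel, tin, helper, driver from where it was at the start of the episode above 0.02 m).
It also fails if it takes over 58 s, if anything falls off the work surface, if the arm or the gripper's body presses on something with over 40 N, if the wrist force passes 120 N, or if a joint passes its speed limit or range.

## Working session

There is one attempt and no reset: what is moved stays moved. The work goes in short steps, Python scripts to look and compute and a tool call to move; the robot and the scene stay as the last step left them, time stands still between calls to the robot, and variables do not carry over. Pictures are saved under pics/ and viewed, at most 10 in all, crops included, and the job is handed in when it is done.

Besides the shell and the picture viewer there is one more tool, called as name(argument=value, ...), one argument or row to a line, values as JSON. servo_tool: Moves the arm, as the interface text tells. Its arguments: {"type":"object","properties":{"rows":{"type":"array"},"force":{"type":"number"}},"required":["rows"]}

```bash
mkdir -p pics; ls; cat > h.py <<'E'
import numpy as np,cv2
from scipy.spatial.transform import Rotation as R
from plant import env
def cam(n):
    c=env.camera(n); c['bgr']=cv2.cvtColor(c['frame'],cv2.COLOR_RGB2BGR); return c
def att(c):
    a=np.array(c['attitude'],float)
    return a if a.shape==(3,3) else R.from_euler('xyz',a).as_matrix()
def pts(c):
    K=np.array(c['mtx']);z=c['range_z'];v,u=np.mgrid[:z.shape[0],:z.shape[1]]
    p=np.stack([(u-K[0,2])/K[0,0]*z,-(v-K[1,2])/K[1,1]*z,-z],-1)
    return p@att(c).T+np.array(c['xyz'])
E
python3 - <<'E'
from h import *
print(env.get_state(),env.tips_ahead)
ims=[]
for n in ('scene','top'):
    c=cam(n);print(n,c['mtx'],c['xyz'],c['attitude'],(c['range_z']>0).mean());cv2.imwrite(f'pics/{n}.png',c['bgr'])
    P=pts(c);hsv=cv2.cvtColor(c['bgr'],cv2.COLOR_BGR2HSV)
    for nm,lo,hi in (('blue',(100,120,50),(130,255,255)),('yel',(22,140,100),(35,255,255)),('green',(45,80,30),(85,255,255))):
        m=cv2.inRange(hsv,lo,hi);k,l,s,ce=cv2.connectedComponentsWithStats(m)
        for i in range(1,k):
            if s[i,4]>40:
                q=P[(l==i)&(c['range_z']>0)];print(nm,s[i],ce[i].round(1),np.median(q,0).round(4) if len(q) else 0)
E
```

```text
pics
{'time': 0.0, 'joint_positions': array([-1.33601167e+00,  8.74646286e-02,  1.75102584e-01,  1.65976706e+00,
        7.55382000e-07,  1.57081181e+00]), 'joint_vel': array([ 8.16391884e-04,  4.83819249e-04, -1.01854785e-03, -8.40193482e-05,
        2.26696891e-03, -1.24968463e-03]), 'joint_efforts': array([ 1.73126999e-03, -5.20391750e+01,  4.64800358e+01,  1.64446549e-02,
        1.70314242e-04, -1.06022864e-05]), 'position': array([ 0.12789954, -0.53470505,  0.24156435]), 'orientation': array([-3.14025987e+00, -7.34749021e-07,  2.34769174e-01]), 'contact_force': array([-0.03765843, -0.31666782,  0.96807973]), 'moment': array([ 0.01289243,  0.01292102, -0.01010123]), 'gripper_force': 0.0, 'opening': 0.08536794317575078} 0.011
scene [[476.24640494   0.         332.15540478]
 [  0.         476.24640494 196.94902567]
 [  0.           0.           1.        ]] [1.04298966 0.62150175 0.80534292] [0.85827158 0.01678162 2.47246536] 0.9957890625
blue [   0    0   85  149 8524] [31.  76.7] [ 0.8571 -2.1693 -0.3443]
blue [ 72   0  65  12 417] [97.9  3.6] [ 0.6164 -1.361   0.1978]
blue [  7
[... 510 characters left out ...]
43 0.0063 0.1295]
green [306 196  57  25 427] [334.2 207.7] [ 0.5501 -0.0041  0.0853]
top [[394.71274592   0.         321.00761581]
 [  0.         394.71274592 200.91577306]
 [  0.           0.           1.        ]] [0.48894832 0.01624178 0.96679822] [ 0.09938045 -0.01227481 -1.55687537] 0.99575
blue [ 394   34  137   76 8646] [460.3  68.9] [ 0.8575 -0.2868  0.1689]
blue [121  96  31  21 258] [136.2 105.8] [0.7955 0.439  0.0691]
blue [314 143  32  12 267] [330.  148.4] [ 0.712  -0.0142  0.023 ]
blue [279 229   9  21 146] [283.  239.3] [0.4905 0.0823 0.1744]
yel [313 172  23  12 220] [324.1 177.7] [0.6231 0.0013 0.1255]
green [ 302  190   50   45 1573] [325.7 211.5] [ 0.5524 -0.0028  0.0804]
```

```bash
python3 - <<'E'
import cv2,numpy as np
a=cv2.imread('pics/scene.png')[130:310,220:460];b=cv2.imread('pics/top.png')[120:300,210:450]
cv2.imwrite('pics/a.png',np.vstack([cv2.resize(x,(533,300),interpolation=cv2.INTER_CUBIC) if 0 else cv2.resize(x,(400,300),interpolation=cv2.INTER_CUBIC) for x in (a,b)]))
E
```

```text
(no output)
```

View pics/a.png

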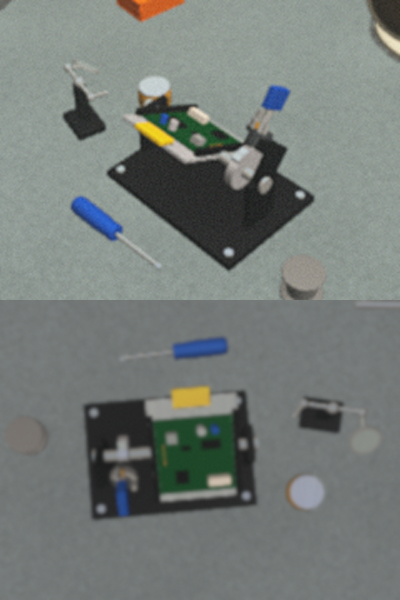

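servo_tool(
  rows=[
    [[0,0,-9,0,1],[0,0,-9,0,1],[47,-52.5,-9,0,0.2],[47,-52.5,-9,0,0.2],[47,-52.5,-9,0,0.2],[47,-52.5,-9,0,0.2],[47,-52.5,-9,0,0.2],[47,-52.5,-9,0,0.2],[47,-52.5,-9,0,0.2],[47,-52.5,-9,0,0.2],[47,-52.5,-9,0,0.2],[47,-52.5,-9,0,0.2],[47,-52.5,-9,0,0.2],[47,-52.5,-9,0,0.2],[47,-52.5,-9,0,0.2],[47,-52.5,-9,0,0.2],[47,-52.5,-9,0,0.2],[47,-52.5,-9,0,0.2],[47,-52.5,-9,0,0.2],[47,-52.5,-9,0,0.2]],
  ],
)

```text
time: 2.1
position: [0.4625, 0.0839, 0.3327]
orientation: [3.141, -0.001, 0.233]
contact_force: [0.0, 0.4, 0.4]
opening: 0.0509
gripper_force: 0.0
```

```bash
python3 - <<'E'
from h import *
s=env.get_state();print(s['joint_positions'].round(3),s['moment'])
c=cam('wrist');print(c['mtx'],c['xyz'],c['attitude'],s['position'])
cv2.imwrite('pics/w1.png',c['bgr'])
P=pts(c);np.save('w1.npy',P);hsv=cv2.cvtColor(c['bgr'],cv2.COLOR_BGR2HSV)
for nm,lo,hi in (('blue',(100,120,50),(130,255,255)),('yel',(22,140,100),(35,255,255)),('green',(45,80,30),(85,255,255))):
    m=cv2.inRange(hsv,lo,hi);k,l,st,ce=cv2.connectedComponentsWithStats(m)
    for i in range(1,k):
        if st[i,4]>200:
            q=P[(l==i)&(c['range_z']>0)];print(nm,st[i],np.percentile(q,[3,50,97],axis=0).round(4).tolist())
E
```

```text
[ 0.18  -0.05   0.216  1.837 -0.     3.088] [-0.06057504  0.00490887 -0.02008739]
[[313.86144926   0.         316.17772867]
 [  0.         313.86144926 194.31685287]
 [  0.           0.           1.        ]] [0.52771607 0.09806644 0.46378711] [-2.62414694e-01 -4.47192274e-04 -1.33811472e+00] [0.46250714 0.08387856 0.33273678]
blue [315 128  17  47 596] [[0.4725, 0.0775, 0.1537], [0.4949, 0.0835, 0.1756], [0.5122, 0.0893, 0.1849]]
yel [ 406   18   58   35 1473] [[0.6117, -0.0212, 0.1195], [0.6233, 0.0019, 0.1258], [0.6346, 0.0249, 0.131]]
green [ 355   58  116   97 6088] [[0.5067, -0.0556, 0.0564], [0.5563, -0.0039, 0.083], [0.598, 0.0441, 0.1052]]
```

View pics/w1.png

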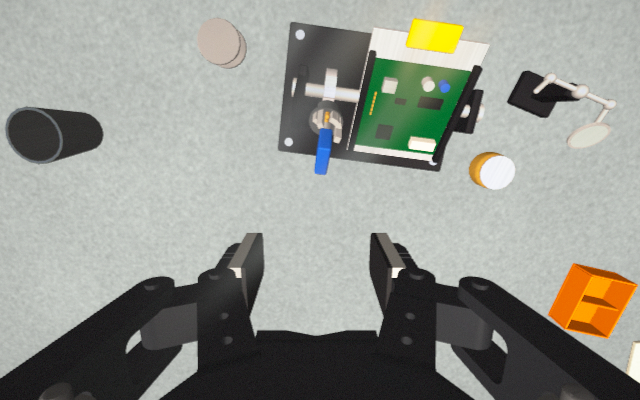

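```bash
python3 - <<'E'
from h import *
P=np.load('w1.npy');im=cv2.imread('pics/w1.png');hsv=cv2.cvtColor(im,cv2.COLOR_BGR2HSV)
def comp(lo,hi):
    m=cv2.inRange(hsv,lo,hi);k,l,st,ce=cv2.connectedComponentsWithStats(m);return l,st
l,st=comp((100,120,50),(130,255,255));i=[i for i in range(1,len(st)) if 300<st[i,0]<330 and st[i,4]>300][0];B=P[l==i]
l,st=comp((22,140,100),(35,255,255));i=1+st[1:,4].argmax();Y=P[l==i]
r=cv2.minAreaRect((Y[:,:2]*1000).astype(np.float32));print('tab',r)
r=cv2.minAreaRect((B[:,:2]*1000).astype(np.float32));print('wing',r)
w,v=np.linalg.eigh(np.cov(B[:,:2].T));print('wing yaw',np.degrees(np.arctan(v[1,1]/v[0,1])))
# screws at z .012
K=np.array([[313.861,0,316.178],[0,313.861,194.317],[0,0,1]]);C=np.array([.52772,.09807,.46379]);A=R.from_euler('xyz',[-.262415,-.000447,-1.338115]).as_matrix()
for u,v_ in ((300,35),(289,142),(433,160)):
    d=A@np.array([(u-K[0,2])/K[0,0],-(v_-K[1,2])/K[1,1],-1]);p=C+d*(.013-C[2])/d[2];print('screw',p.round(4))
for yaw in (.07,.087,.1):
    a=R.from_euler('z',yaw).apply([-np.sin(.6109),0,np.cos(.6109)]);u=R.from_euler('z',yaw).apply([np.cos(.6109),0,np.sin(.6109)]);n=R.from_euler('z',yaw).apply([0,1,0])
    q=B@np.array([a,u,n]).T;top=q[q[:,0]>np.percentile(q[:,0],90)-.004]
    e=np.percentile(top,[3,50,97],axis=0);print(yaw,(e*1000).round(1).tolist())
    g=a*(e[1,0]-.013)+u*(e[0,1]+e[2,1])/2+n*(e[0,2]+e[2,2])/2;print('grip',g.round(4))
E
```

```text
tab ((583.8412475585938, 33.3517951965332), (49.976036071777344, 168.5778350830078), 51.20750427246094)
wing ((491.9093933105469, 82.96015930175781), (76.37295532226562, 14.437776565551758), 12.169075012207031)
wing yaw 5.107700424799168
screw [0.6151 0.1403 0.013 ]
screw [0.4761 0.1254 0.013 ]
screw [ 0.4988 -0.0825  0.013 ]
0.07 [[-138.3, 487.1, 43.1], [-135.9, 504.8, 48.4], [-134.6, 518.2, 53.6]]
grip [0.4925 0.083  0.1664]
0.087 [[-138.8, 487.7, 34.7], [-136.3, 505.4, 40.1], [-135.0, 518.8, 45.3]]
grip [0.4925 0.0831 0.1664]
0.1 [[-139.1, 488.0, 28.3], [-136.6, 505.8, 33.7], [-135.3, 519.2, 38.9]]
grip [0.4925 0.0832 0.1664]
```

servo_tool(
  rows=[
    [[1,0.3,0,-0.15,-0.1],[2.9,0.8,0,-0.3,-0.1],[2.9,0.8,0,-0.45,-0.1],[2.9,0.8,0,-0.6,-0.1],[2.9,0.8,0,-0.75,-0.1],[2.9,0.8,0,-0.9,-0.1],[2.9,0.8,0,-1.05,-0.1],[2.9,0.8,0,-1.2,-0.1],[2.9,0.8,0,-1.35,-0.1],[2.9,0.8,0,-1.5,-0.1],[2.9,0.8,0,-1.65,-0.1],[2.9,0.8,0,-1.8,-0.1],[2.9,0.8,0,-1.95,-0.1],[2.9,0.8,0,-2.1,-0.1],[2.9,0.8,0,-2.25,-0.1],[2.9,0.8,0,-2.4,-0.1],[2.9,0.8,0,-2.55,-0.1],[2.9,0.8,0,-2.7,-0.1],[2.9,0.8,0,-2.85,-0.1],[2.9,0.8,0,-3.0,-0.1]],
  ],
)

```text
time: 4.15
position: [0.4927, 0.0829, 0.3328]
orientation: [3.142, 0.001, -3.044]
contact_force: [-0.2, -0.0, -0.1]
opening: 0.0382
gripper_force: 0.0
```

servo_tool(
  rows=[
    [[0,0,5,0,-0.1],[0,0,10,0,-0.1],[0,0,12,0,-0.1],[0,0,14,0,-0.1],[0,0,15,0,-0.1],[0,0,16,0,-0.1],[0,0,17.2,0,-0.1],[0,0,17.2,0,-0.1],[0,0,17.2,0,-0.1]],
  ],
)

```text
time: 5.05
position: [0.4931, 0.0839, 0.1607]
orientation: [3.142, 0.0, -3.048]
contact_force: [0.5, 0.9, 0.2]
opening: 0.0387
gripper_force: 0.0
```

```bash
python3 - <<'E'
from h import *
s=env.get_state();print(s['joint_positions'].round(3),s['moment'],s['contact_force'])
c=cam('wrist');d=cam('scene')
cv2.imwrite('pics/w2.png',np.vstack([c['bgr'][:300],cv2.resize(d['bgr'][110:260,280:520],(640,400))])[:,:,:][:600])
E
```

```text
[ 0.169 -0.048 -0.118  1.5   -0.     0.076] [ 1.39140156e-02 -9.77379253e-03 -2.32372196e-05] [0.51823667 0.93071926 0.18221171]
```

View pics/w2.png

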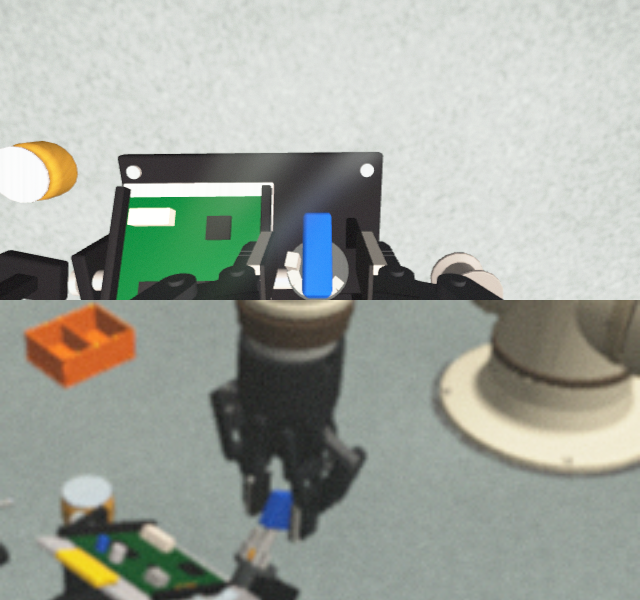

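servo_tool(
  force=40,
  rows=[
    [[0,0,0,0,-0.6],[0,0,0,0,-1],[0,0,0,0,-1],[0,0,0,0,-1],[0,0,0,0,-1],[0,0,0,0,-1]],
  ],
)

```text
time: 5.75
position: [0.4931, 0.0842, 0.1607]
orientation: [3.141, 0.001, -3.048]
contact_force: [-0.1, 2.9, 5.1]
opening: 0.0114
gripper_force: 41.7
```

servo_tool(
  rows=[
    [[0.12,0,-0.16,0,-1],[0.23,0,-0.33,0,-1],[0.34,0,-0.49,0,-1],[0.46,0,-0.66,0,-1],[0.57,0,-0.82,0,-1],[0.69,0,-0.98,0,-1],[0.72,0,-1.02,0,-1],[0.72,0,-1.02,0,-1],[0.72,0,-1.02,0,-1]],
  ],
)

```text
time: 6.65
position: [0.4867, 0.0835, 0.1696]
orientation: [3.141, 0.001, -3.048]
contact_force: [7.6, 2.1, -7.2]
opening: 0.0112
gripper_force: 39.8
```

```bash
python3 - <<'E'
from h import *
s=env.get_state();print(s['position'],s['moment'],s['contact_force'])
c=cam('wrist');d=cam('scene');np.save('w3.npy',pts(c))
cv2.imwrite('pics/w3.png',np.vstack([c['bgr'][180:380],cv2.resize(d['bgr'][150:250,320:480],(640,400))]))
E
```

```text
[0.48673753 0.08351624 0.16959626] [ 0.79864145 -1.68232675  0.12258456] [ 7.55848394  2.05210859 -7.15693516]
```

View pics/w3.png

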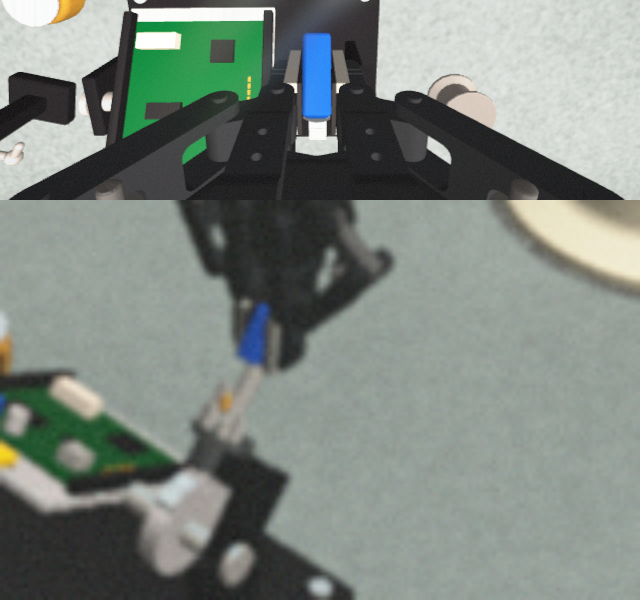

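servo_tool(
  rows=[
    [[0.06,0,-0.08,0,-1],[0.11,0,-0.16,0,-1],[0.11,0,-0.16,0,-1],[0.11,0,-0.16,0,-1],[0.11,0,-0.16,0,-1]],
  ],
)

```text
time: 7.25
position: [0.4857, 0.0834, 0.1711]
orientation: [3.141, 0.001, -3.048]
contact_force: [8.7, 3.1, -8.8]
opening: 0.0112
gripper_force: 39.7
```

servo_tool(
  rows=[
    [[0,0,0,0.06,-1],[0,0,0,0.12,-1],[0,0,0,0.18,-1],[0,0,0,0.24,-1],[0,0,0,0.3,-1],[0,0,0,0.36,-1],[0,0,0,0.4,-1],[0,0,0,0.4,-1]],
  ],
)

```text
time: 8.05
position: [0.4856, 0.0864, 0.1714]
orientation: [3.134, -0.002, 2.838]
contact_force: [7.5, 12.2, -7.5]
opening: 0.0117
gripper_force: 151.2
```

```bash
python3 - <<'E'
from h import *
s=env.get_state();print(s['position'],s['moment'],s['contact_force'])
c=cam('wrist');d=cam('scene')
cv2.imwrite('pics/w4.png',np.vstack([c['bgr'][180:380],cv2.resize(d['bgr'][150:250,320:480],(640,400))]))
E
```

```text
[0.4855644  0.08636655 0.17135611] [ 5.83263027 -1.60164814  2.42862979] [ 7.52771791 12.18497374 -7.5050747 ]
```

View pics/w4.png

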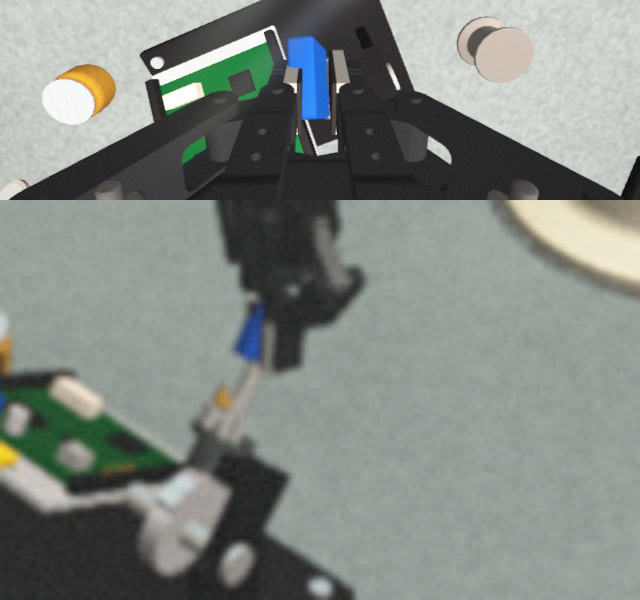

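servo_tool(
  force=20,
  rows=[
    [[0,0,0,0,-1],[0,0,0,0,-1],[0,0,0,0,-1]],
  ],
)

```text
time: 8.45
position: [0.4856, 0.0863, 0.1714]
orientation: [3.134, -0.001, 2.84]
contact_force: [6.6, 11.9, -7.3]
opening: 0.0116
gripper_force: 150.9
```

servo_tool(
  rows=[
    [[0,0,0,0,-0.66],[0,0,0,0,-0.66],[0,0,0,0,-0.66]],
  ],
)

```text
time: 8.75
position: [0.4854, 0.0839, 0.171]
orientation: [3.14, -0.0, 2.836]
contact_force: [5.7, 3.8, -8.2]
opening: 0.0143
gripper_force: 59.2
```

servo_tool(
  rows=[
    [[0,0,0,0.05,-0.64],[0,0,0,0.1,-0.62],[0,0,0,0.15,-0.6],[0,0,0,0.2,-0.59],[0,0,0,0.2,-0.59]],
  ],
)

```text
time: 9.25
position: [0.4851, 0.0844, 0.1709]
orientation: [3.139, -0.002, 2.635]
contact_force: [5.2, 6.3, -8.4]
opening: 0.0178
gripper_force: 46.7
```

servo_tool(
  rows=[
    [[0,0,0,0.05,-0.57],[0,0,0,0.1,-0.55],[0,0,0,0.15,-0.53],[0,0,0,0.2,-0.51],[0,0,0,0.25,-0.49],[0,0,0,0.3,-0.48],[0,0,0,0.3,-0.48]],
  ],
)

```text
time: 9.95
position: [0.4849, 0.0839, 0.1714]
orientation: [3.141, -0.001, 2.334]
contact_force: [2.3, 5.5, -3.6]
opening: 0.022
gripper_force: 21.3
```

```bash
python3 - <<'E'
from h import *
s=env.get_state();print(s['position'],s['moment'],s['contact_force'])
c=cam('wrist');d=cam('scene')
cv2.imwrite('pics/w5.png',np.vstack([c['bgr'][180:380],cv2.resize(d['bgr'][150:250,320:480],(640,400))]))
E
```

```text
[0.48485528 0.08391091 0.17135707] [ 1.44072172 -0.61119245  0.36784124] [ 2.34173624  5.45782115 -3.60069187]
```

View pics/w5.png

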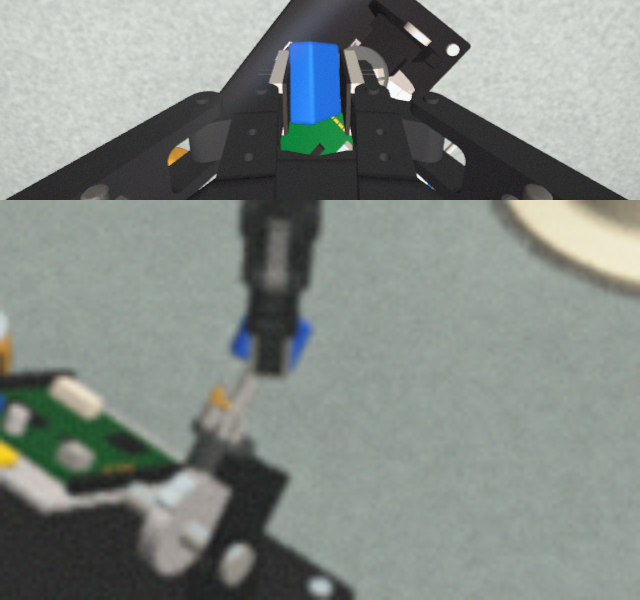

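servo_tool(
  rows=[
    [[0,0,0,0.05,-0.47],[0,0,0,0.1,-0.46],[0,0,0,0.15,-0.45],[0,0,0,0.15,-0.45]],
  ],
)

```text
time: 10.45
position: [0.4851, 0.0838, 0.1716]
orientation: [3.141, -0.001, 2.184]
contact_force: [3.7, 4.4, -2.3]
opening: 0.0236
gripper_force: 19.6
```

```bash
python3 - <<'E'
from h import *
s=env.get_state();print(s['position'],s['moment'],s['contact_force'])
c=cam('wrist');P=pts(c);m=cv2.inRange(cv2.cvtColor(c['bgr'],cv2.COLOR_BGR2HSV),(100,120,50),(130,255,255))
k,l,st,ce=cv2.connectedComponentsWithStats(m);i=1+st[1:,4].argmax();B=P[l==i]
yw=.09;a=R.from_euler('z',yw).apply([-np.sin(.6109),0,np.cos(.6109)]);u=R.from_euler('z',yw).apply([np.cos(.6109),0,np.sin(.6109)]);n=R.from_euler('z',yw).apply([0,1,0])
q=B@np.array([a,u,n]).T;h=q[:,0];print('top a mm',np.percentile(h,[50,80,90,97])*1000)
t=q[h>np.percentile(h,90)-.003][:,1:];r=cv2.minAreaRect((t*1000).astype(np.float32));print(r)
w,v=np.linalg.eigh(np.cov(t.T));print('theta',np.arctan(v[1,1]/v[0,1]))
E
```

```text
[0.48505572 0.08380279 0.17156175] [ 1.26040941 -0.81492985  0.26745483] [ 3.68279203  4.3515712  -2.30729101]
top a mm [-128.7151886  -126.47775379 -126.11407439 -125.570674  ]
((528.5907592773438, 58.2725944519043), (78.6037368774414, 33.816375732421875), 36.73787307739258)
theta -1.0091520829390526
```

```bash
cat > m.py <<'E'
from h import *
s=env.get_state();print(s['time'],s['position'].round(4),'yaw',s['orientation'][2].round(3),'M',s['moment'].round(2),'F',s['contact_force'].round(1),'op',round(s['opening'],4),round(float(s['gripper_force']),1))
c=cam('wrist');P=pts(c);m=cv2.inRange(cv2.cvtColor(c['bgr'],cv2.COLOR_BGR2HSV),(100,120,50),(130,255,255))
k,l,st,ce=cv2.connectedComponentsWithStats(m);i=1+st[1:,4].argmax();B=P[l==i]
yw=.09;a,u,n=R.from_euler('z',yw).apply([[-np.sin(.6109),0,np.cos(.6109)],[np.cos(.6109),0,np.sin(.6109)],[0,1,0]])
q=B@np.array([a,u,n]).T;h=q[:,0]*1000;p=np.percentile(h,90)
t=q[abs(h-p)<2];w,v=np.linalg.eigh(np.cov(t[:,1:].T))
print('out',((np.median(t[:,0])*1000)+136.3).round(2),'theta',(-np.arctan(v[1,1]/v[0,1])).round(3),'c',np.median(t[:,1:],0).round(4))
E
python3 m.py
```

```text
10.5 [0.485  0.0838 0.1715] yaw 2.185 M [ 1.21 -0.77  0.17] F [ 3.8  5.  -2.8] op 0.0238 19.6
out 9.68 theta 0.933 c [0.5026 0.0388]
```

servo_tool(
  rows=[
    [[0,0,0,0.05,-0.44],[0,0,0,0.1,-0.43],[0,0,0,0.1,-0.43]],
  ],
)

```text
time: 10.85
position: [0.4854, 0.0837, 0.1711]
orientation: [3.141, -0.0, 2.083]
contact_force: [5.9, 3.5, -7.9]
opening: 0.0243
gripper_force: 15.8
```

```bash
python3 m.py
```

```text
10.85 [0.4854 0.0837 0.1711] yaw 2.083 M [ 1.04 -1.51  0.16] F [ 5.9  3.5 -7.9] op 0.0243 15.8
out 8.5 theta 1.067 c [0.5023 0.0389]
```

servo_tool(
  rows=[
    [[0,0,0,0.05,-0.43],[0,0,0,0.1,-0.43],[0,0,0,0.1,-0.43]],
  ],
)

```text
time: 11.2
position: [0.4857, 0.0838, 0.1713]
orientation: [3.14, -0.001, 1.984]
contact_force: [7.2, 4.7, -6.8]
opening: 0.0242
gripper_force: 22.3
```

```bash
python3 m.py
```

```text
11.2 [0.4857 0.0838 0.1713] yaw 1.984 M [ 1.24 -1.75  0.19] F [ 7.2  4.7 -6.8] op 0.0242 22.3
out 8.25 theta 1.17 c [0.5025 0.039 ]
```

servo_tool(
  rows=[
    [[0,0,0,0,-0.38],[0,0,0,0,-0.34],[0,0,0,0,-0.3],[0,0,0,0,-0.2],[0,0,0,0,-0.2],[0,0,0,0,-0.2]],
  ],
)

```text
time: 11.85
position: [0.4846, 0.0831, 0.1721]
orientation: [-3.141, 0.0, 1.985]
contact_force: [0.2, -0.1, 0.4]
opening: 0.0342
gripper_force: 0.0
```

```bash
python3 m.py; python3 - <<'E'
from h import *
c=cam('wrist');d=cam('scene')
cv2.imwrite('pics/w6.png',np.vstack([c['bgr'][150:350],cv2.resize(d['bgr'][150:250,320:480],(640,400))]))
E
```

```text
11.85 [0.4846 0.0831 0.1721] yaw 1.985 M [-0.   -0.01  0.05] F [ 0.2 -0.1  0.4] op 0.0342 0.0
out 6.75 theta 1.169 c [0.5026 0.0392]
```

View pics/w6.png

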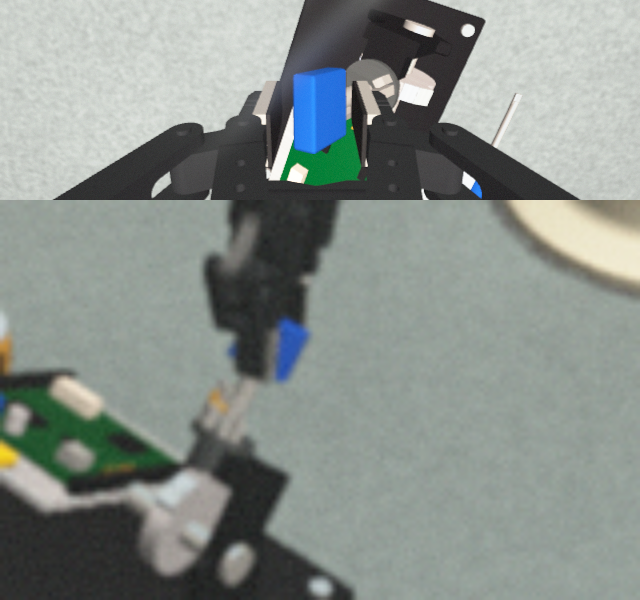

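servo_tool(
  rows=[
    [[0.2,-0.6,-0.8,0,-0.2],[0.4,-1.1,-1.6,0,-0.2],[0.6,-1.7,-2.5,0,-0.2],[0.9,-2.5,-3.7,0,-0.2],[1.1,-3.3,-4.9,0,-0.2],[1.1,-3.3,-8,-0.1,-0.2],[1.1,-3.3,-12,-0.25,-0.4],[1.1,-3.3,-12,-0.4,-0.6],[1.1,-3.3,-12,-0.55,-0.8],[1.1,-3.3,-12,-0.7,-1],[1.1,-3.3,-12,-0.85,-1],[1.1,-3.3,-12,-1.0,-1],[1.1,-3.3,-12,-1.15,-1],[1.1,-3.3,-12,-1.25,-1],[1.1,-3.3,-12,-1.25,-1]],
  ],
)

```text
time: 13.5
position: [0.4497, 0.08, 0.293]
orientation: [3.142, 0.001, -3.047]
contact_force: [0.0, -0.9, -0.7]
opening: -0.0002
gripper_force: 0.0
```

```bash
python3 m.py; python3 - <<'E'
from h import *
c=cam('wrist');P=pts(c);m=cv2.inRange(cv2.cvtColor(c['bgr'],cv2.COLOR_BGR2HSV),(22,140,100),(35,255,255))
print(np.percentile(P[m>0],[3,50,97],axis=0).round(4).tolist())
E
```

```text
13.5 [0.4497 0.08   0.293 ] yaw -3.047 M [0.01 0.01 0.02] F [ 0.  -0.9 -0.7] op -0.0002 0.0
out 6.83 theta 1.285 c [0.4996 0.043 ]
[[0.4463, -0.0224, 0.0788], [0.6228, -0.0144, 0.1255], [0.6329, 0.0491, 0.3451]]
```

servo_tool(
  rows=[
    [[-5,-2.5,0,0,-1],[-9,-5,0,0,-1],[-13,-7.5,0,0,-1],[-17.4,-9.4,0,0,-1],[-17.4,-9.4,4,0,-1],[-17.4,-9.4,8,0,-1],[-17.4,-9.4,11,0,-1],[-17.4,-9.4,13,0,-1],[-17.4,-9.4,13.8,0,-1],[-17.4,-9.4,13.8,0,-1]],
  ],
)

```text
time: 14.6
position: [0.6316, 0.0026, 0.1535]
orientation: [3.141, -0.002, -3.05]
contact_force: [0.9, 0.1, 1.0]
opening: 0.0002
gripper_force: 0.0
```

```bash
python3 - <<'E'
from h import *
s=env.get_state();print(s['position'],s['contact_force'])
c=cam('wrist');d=cam('scene')
cv2.imwrite('pics/w7.png',np.vstack([c['bgr'][150:350],cv2.resize(d['bgr'][130:260,250:458],(640,400))]))
E
```

```text
[0.63159932 0.00261402 0.15347945] [0.87562709 0.07130077 0.96921318]
```

View pics/w7.png

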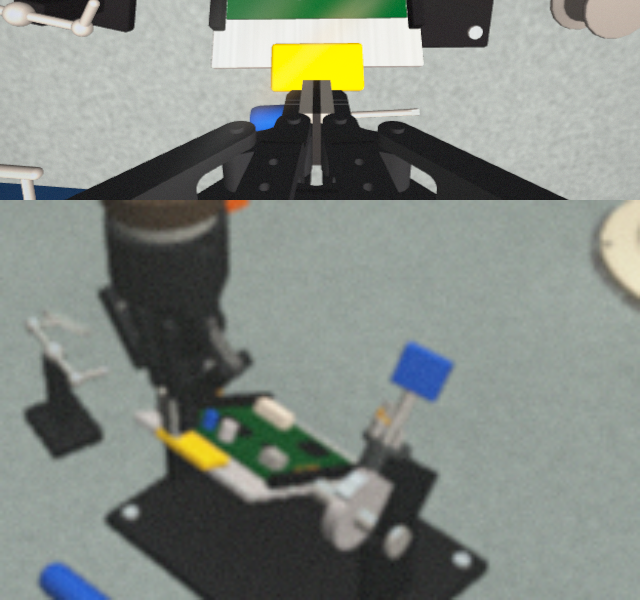

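servo_tool(
  rows=[
    [[0,0,0.5,0,-1],[0,0,1,0,-1],[-0.1,0,1.4,0,-1],[-0.2,0,1.8,0,-1],[-0.3,0,2.2,0,-1],[-0.4,0,2.6,0,-1],[-0.5,0,3,0,-1],[-0.6,0,3.4,0,-1],[-0.7,0,3.8,0,-1],[-0.8,0,4.2,0,-1],[-0.8,0,4.5,0,-1],[-0.8,0,4.8,0,-1],[-0.8,0,5,0,-1],[-0.8,0,5,0,-1]],
  ],
)

```text
time: 16.1
position: [0.6395, 0.0033, 0.1034]
orientation: [3.142, -0.002, -3.048]
contact_force: [0.7, -0.2, -0.2]
opening: 0.0003
gripper_force: 0.2
```

```bash
cat > t.py <<'E'
from h import *
s=env.get_state();print(s['time'],s['position'],s['contact_force'])
for n in('scene','wrist'):
    c=cam(n);P=pts(c);h=cv2.cvtColor(c['bgr'],cv2.COLOR_BGR2HSV)
    for lo,hi in (((22,140,100),(35,255,255)),((50,80,30),(85,255,255))):
        q=P[cv2.inRange(h,lo,hi)>0];q=q[(abs(q[:,0]-.59)<.1)&(abs(q[:,1])<.1)]
        if len(q)<30: continue
        A=np.c_[q[:,:2],np.ones(len(q))];k=np.linalg.lstsq(A,q[:,2],rcond=None)[0];print(n,len(q),np.median(q,0).round(4),'slope',k[:2].round(3))
E
python3 t.py
```

```text
16.1 [0.63948238 0.00333726 0.10338737] [ 0.73916628 -0.22501577 -0.16623667]
scene 131 [0.637  0.0156 0.094 ] slope [0.923 0.545]
scene 914 [0.5466 0.0045 0.088 ] slope [0.084 0.073]
wrist 3646 [0.6302 0.0054 0.0913] slope [-0.049 -0.061]
wrist 36454 [ 0.5614 -0.0037  0.0845] slope [0.026 0.003]
```

servo_tool(
  rows=[
    [[0,0,0.1,0,-1],[0,0,0.2,0,-1],[0,0,0.3,0,-1],[0,0,0.3,0,-1]],
  ],
)

```text
time: 16.6
position: [0.6395, 0.0033, 0.102]
orientation: [-3.142, -0.0, -3.048]
contact_force: [-5.4, -0.3, 9.2]
opening: 0.0002
gripper_force: 4.6
```

servo_tool(
  rows=[
    [[0,0,0.1,0,-1],[0,0,0.2,0,-1],[0,0,0.2,0,-1]],
  ],
)

```text
time: 16.9
position: [0.6396, 0.0034, 0.1019]
orientation: [-3.141, 0.001, -3.048]
contact_force: [-10.4, -0.3, 20.0]
opening: -0.0003
gripper_force: 10.2
```

servo_tool(
  rows=[
    [[0,0,-1,0,-1],[0,0,-3,0,-1],[0,0,-7,0,-1],[0,0,-11,0,-1],[0,0,-15,0,-1],[0,0,-15,0,-1],[0,0,-15,0,-1]],
  ],
)

```text
time: 17.6
position: [0.6406, 0.0033, 0.2499]
orientation: [-3.141, 0.002, -3.048]
contact_force: [-0.3, -1.0, -0.5]
opening: -0.0001
gripper_force: 0.0
```

```bash
python3 t.py; python3 - <<'E'
from h import *
c=cam('wrist');d=cam('scene')
cv2.imwrite('pics/w8.png',np.vstack([c['bgr'][:200],cv2.resize(d['bgr'][130:260,250:458],(640,400))]))
E
```

```text
17.6 [0.64055696 0.00334722 0.24992269] [-0.34724368 -1.03085273 -0.54015365]
scene 210 [0.6361 0.0065 0.0934] slope [0.582 0.348]
scene 1078 [ 0.5523 -0.0026  0.088 ] slope [0.001 0.012]
wrist 1485 [0.6345 0.0035 0.0903] slope [-0.307 -0.106]
wrist 12664 [ 0.5497 -0.0041  0.0845] slope [0.035 0.004]
```

View pics/w8.png

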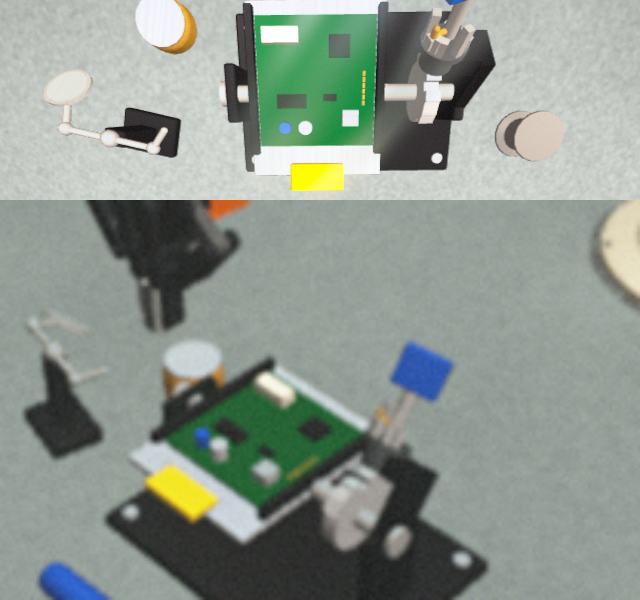

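The tray lies level on its stop (20 N felt there), the knob still stands parked in its notch, and the things around the holder are where they were.

```bash
python3 -c "
from plant import env
print(env.close_job())"
```

```text
the job is handed in; nothing more can be done
None
```

The job is handed in: the plunger looks parked in its rest notch (about 7 mm out, knob twisted about 1.2 rad), and the tray was pushed down onto its stop and looks level; the judge returned no verdict.

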